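Hold spring dividers at the gauge's middle hole pair

TASK

I want to lock the spring dividers at the eyelet spacing: pick them up off the bench by their two legs, squeeze the legs against the spring until the two points are as far apart as the middle pair of holes in the upright drilled gauge, and slide both points into those two holes from the front. Finish while still holding them there, off the bench and still, with your squeeze alone keeping the gap - the points sitting freely in the holes and not springing out against their sides - so that I can run the nut down. Do not ram the gauge, and leave the glue jar, the thread spool and the awl where they are.

Things in the scene. Friction and masses are not known exactly. Their poses are not given: they have to be found in the camera images.
- dividers: Steel spring dividers lying flat, loose: bow spring and stud at the head, two legs spreading to needle points. 212 mm long, 12 mm deep, 0.14 kg. Origin: underside, below the brass pivot roller; +x to the points, +y to the left leg, z up. Head ends 61 mm behind it, points 151 mm ahead at mid-depth. A screw crosses 28 mm ahead; with its nut it ends at y = -31 mm. Points 58 mm apart when free.
- leg_left (a joint): Closing angle of the left leg about the pivot (the right leg mirrors it): 0 when free, about 0.08 at a 34 mm point gap, at most 0.18. The spring needs about 9 N on each land to begin to close and about 17 N at the 34 mm gap. Bringing the lands 1 mm closer brings the points about 2.1 mm closer.
- point_left (a point): Tip of the left needle point (3.2 mm thick over its last 15 mm), on +y of the dividers. Axes as the leg's: x along the dividers, z up.
- point_right (a point): Tip of the right needle point, on -y of the dividers.
- land_left (a point): Middle of the outer face of the left leg's flat ribbed finger land (46 mm long, 12 mm deep, mid-height 6 mm), 70 mm ahead of the pivot: the place to grip. Over both lands the tool is 49 mm wide when free and 38 mm at the 34 mm point gap, when the lands are parallel.
- land_right (a point): Middle of the outer face of the right finger land.
- gauge: Upright steel gauge fixed to the bench: plate 90 mm wide, 96 high, 8 thick, with three pairs of 8 mm through holes one above the other (26 mm apart at the top, 34 middle, 42 bottom; heights 78, 58, 38 mm); its foot lies behind. Origin: on the bench below the middle of the front face, which faces the robot; x into the plate, y left along it, z up.
- hole_left (a point): Centre of the mouth of the left hole of the middle pair, in the front face, 58 mm above the bench; axes as the gauge's (the hole runs along +x, 8 mm long).
- hole_right (a point): Centre of the mouth of the right hole of the middle pair.
- glue_jar: Bystander: round glue jar, 60 mm across, 92 mm high; origin at the centre of its underside.
- spool_a: Bystander: white thread spool standing on end, 38 mm across, 50 mm high; origin at the centre of its underside.
- awl: Bystander: awl with a wooden handle lying on the bench, 124 mm long; origin under its middle.

How it is judged:
By the outcome, as a careful person would: the job done as asked, in the order asked, and still so for the second after the job is handed in, while the arm keeps its last pose, push and grip.
It also fails if it takes over 42 s, if anything falls off the work surface, if the arm or the gripper's body presses on something with over 40 N, if the wrist force passes 120 N, or if a joint passes its speed limit or range.

ROBOT

A 6-joint arm with a two-finger parallel gripper is mounted at the origin on a cart in front of the work surface, level with it; the furniture and walls round the work are solid. World frame = base frame: x ahead of the robot, y to its left, z up, the work surface at z = 0. Lengths are in m, angles in rad, forces in N, time in s.
With the tool pointing down it reaches from about 0.325 to 0.9 m from the base axis. Payload 3.5 kg.
Tool frame: the origin (TCP) lies midway between the tips of the shut fingers; the grasp point (between the pads) lies 19 mm behind it; z points along the fingers, y is the line along which they close (so a half turn about z gives the same grasp; the last joint's range is limited). The gripper opens to 85 mm and grips with 20 to 120 N. Pads are 22 mm wide; open, the fingers measure 114 mm over their backs; the gripper's body (76 mm by 85 mm) begins 54 mm behind the grasp point. The pads swing forward as they close: fully open they stand 13 mm farther back than shut.
Start: joints at [1.058, 0.276, -0.026, 1.268, 0, 1.467], TCP at [0.249, 0.573, 0.231] pointing down, gripper open.
Joint ranges: [-3.12, 3.12], [-0.85, 1.88], [-1.08, 1.24], [-1.95, 2.15], [-1.57, 1.53], [-3.14, 3.14]. Speed limits (rad/s): [2.57, 2.57, 3.14, 3.14, 3.14, 3.14].

INTERFACE

Orientations are given as a unit quaternion [x, y, z, w].
In Python, from workcell import env gives the robot as it stands. The module is installed in compiled form; this text tells all that it offers.
- The arm moves only by the tool carry_out, never from a script. Its argument "series" is a list of rows, each a list of 3 entries, a list of its own where there are three numbers: the closure, from 0 (fully open) to 1 (shut), then the shift along the tool's x, y, z in units of 400 mm (1.0 is 400 mm), then the turn about the tool's z in units of 360 degrees (1.0 is 360 degrees). A call has exactly 10 rows; each row shifts and turns the commanded pose from where the row before left it, along the tool's axes as they then stand; what a row does not reach is not made up. A row lasts 1/12 s, in which the tool goes at most 41.7 mm and 7.16 degrees, less where a joint would pass 70% of its speed; a pose out of reach is approached as far as the arm can. A call with a number of a shift or a turn outside -1 to 1 is refused whole. A call with a gripper value outside its range is refused whole. The fingers move at their own pace and stop on an object; "newtons" is the grip in N (left out, the last holds). Time passes only in rows, so rows that do not move let the fingers close, or fill a call up. It gives the time, the measured TCP pose, the force, the opening and the grip force at its end, in the units of the state.
- env.get_obs(): the state, without advancing time (a new reading comes with each control period).
- env.snapshot(name): name is "side" or "top"; returns (picture, depth): 384x512x3 uint8, blue, green, red; 384x512 float32, m along the optical axis (not along the pixel's ray), 0 where there is no reading.
- env.camera_info(name): a dict with "fx", "fy", "cx", "cy" (pixels), "R" (3x3) and "t" (3): a world point X has camera coordinates R X + t. Camera axes: x right, y down, z forward; pixel columns grow to the right and rows downward; lengths in m; the calibration is good to about 2 mm. A picture is of the moment at which its call begins. camera_info takes no time and is no camera call.
- env.hand_in(): hands the job in; it is judged then, once.
The state is a dict: "time_s": time; "q": joint angles; "dq": joint speeds; "tau": joint torques, N m; "eef_pos": TCP position; "ee_rot": TCP orientation; "ft_force": force on the tool from outside, world axes, zero at the start; "wrist_torque": the same for the moment, N m; "width": finger opening in m; "gripper_force": force on a finger pad.
Only numpy, scipy, OpenCV 4.12 (cv2) and the standard library are available. Lean on these libraries where they do the work, as an engineer would, in place of code of your own. Each camera call takes 0.05 s, during which the arm holds its last target. There are 200 camera calls.

## Working session

There is one attempt and no reset: what is moved stays moved. The work goes in short steps, Python scripts to look and compute and a tool call to move; the robot and the scene stay as the last step left them, time stands still between calls to the robot, and variables do not carry over. Pictures are saved under pics/ and viewed, at most 10 in all, crops included, and the job is handed in when it is done.

Besides the shell and the picture viewer there is one more tool, called after ">>>" by a JSON object that holds its "api" and its "payload". carry_out: Moves the arm, as the interface text tells. Its arguments: {"type":"object","properties":{"series":{"type":"array"},"newtons":{"type":"number"}},"required":["series"]}

```bash
mkdir -p pics; python3 - <<'E'
from workcell import env
import cv2,numpy as np
o=env.get_obs();print({k:np.round(v,3).tolist() for k,v in o.items()})
for n in("side","top"):
    p,d=env.snapshot(n);cv2.imwrite(f"pics/{n}0.png",p);np.savez(f"{n}0.npz",p=p,d=d)
    c=env.camera_info(n);print(n,{k:np.round(v,4).tolist() for k,v in c.items()})
E
```

```text
{'time_s': 0.0, 'q': [1.058, 0.277, -0.028, 1.268, 0.0, 1.467], 'dq': [0.001, -0.0, -0.0, 0.0, 0.001, 0.001], 'tau': [0.001, -44.551, 29.52, 0.016, 0.0, 0.0], 'eef_pos': [0.249, 0.573, 0.23], 'ee_rot': [0.203, 0.979, -0.001, -0.0], 'ft_force': [0.592, -1.036, 0.152], 'wrist_torque': [-0.044, 0.025, 0.005], 'gripper_force': 0.0, 'width': 0.085}
side {'fx': 381.8372, 'fy': 381.8372, 'cx': 256.8935, 'cy': 191.5783, 'R': [[0.9367, -0.3498, 0.011], [-0.2028, -0.5681, -0.7976], [0.2853, 0.7449, -0.6031]], 't': [-0.5058, 0.2301, 0.6677]}
top {'fx': 348.291, 'fy': 348.291, 'cx': 253.9264, 'cy': 195.1132, 'R': [[-0.0026, -1.0, -0.0047], [-0.9892, 0.0033, -0.1468], [0.1468, 0.0043, -0.9892]], 't': [0.0758, 0.5606, 0.8432]}
```

View pics/top0.png

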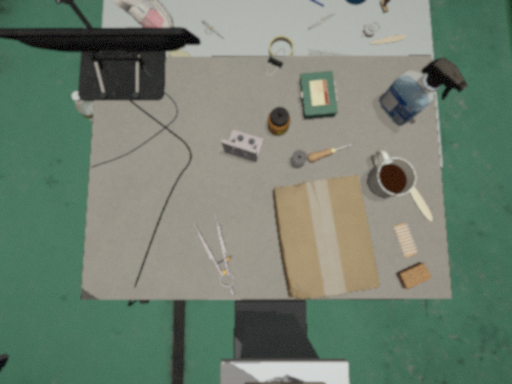

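View pics/side0.png

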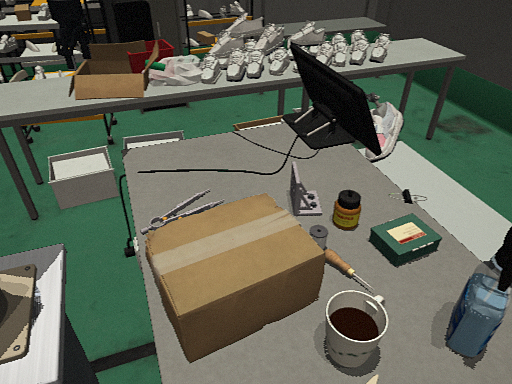

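```bash
python3 - <<'E'
import cv2,numpy as np
t=cv2.imread("pics/top0.png");s=cv2.imread("pics/side0.png")
f=lambda im,x,y,w,h,k:cv2.resize(im[y:y+h,x:x+w],None,fx=k,fy=k,interpolation=cv2.INTER_CUBIC)
a=f(t,185,205,66,100,6);b=f(t,210,120,66,50,6);
c=np.zeros((600,800,3),np.uint8);c[:600,:396]=a;c[:300,400:796]=b
cv2.imwrite("pics/topz.png",c)
a=f(s,135,180,100,60,8);cv2.imwrite("pics/sz1.png",a)
cv2.imwrite("pics/sz2.png",f(s,275,150,65,75,8))
E
```

```text
(no output)
```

View pics/topz.png

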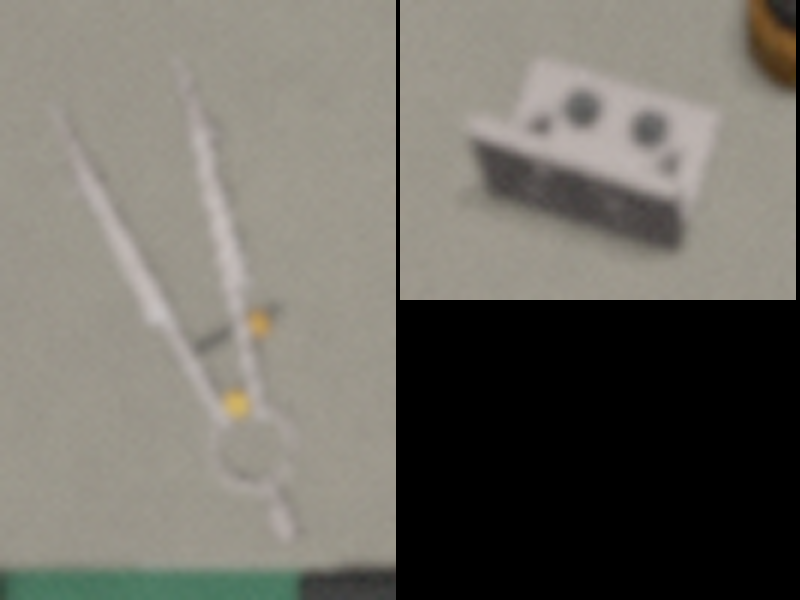

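View pics/sz1.png

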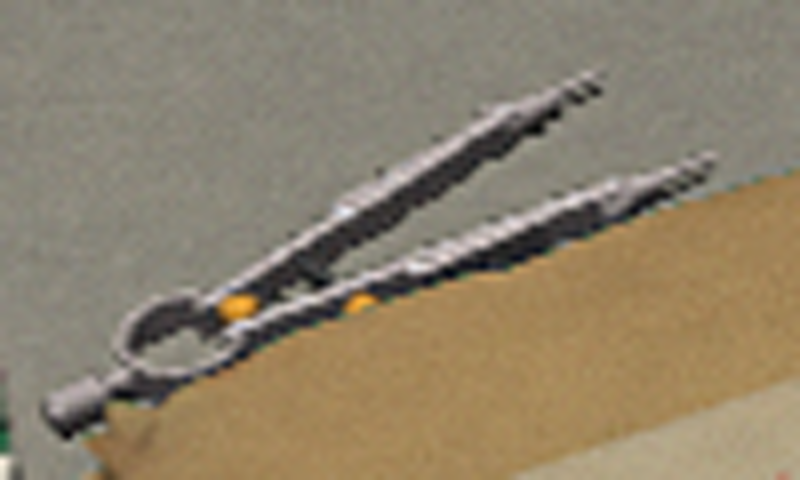

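View pics/sz2.png

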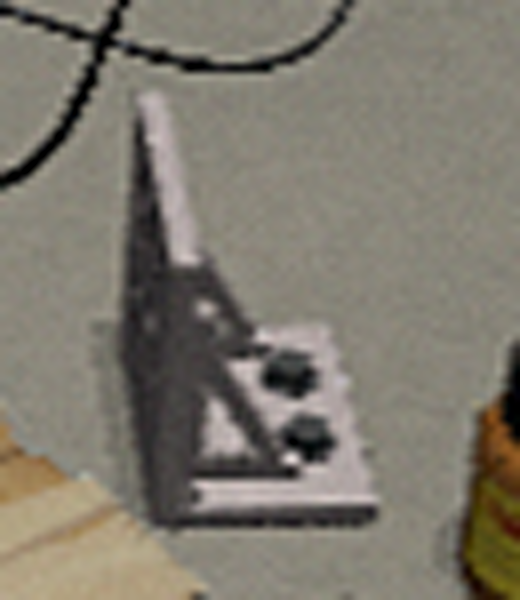

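```bash
cat > h.py <<'E'
import numpy as np
from workcell import env
from scipy.optimize import least_squares
C={n:env.camera_info(n) for n in("side","top")}
def proj(n,X):
    c=C[n];p=np.atleast_2d(X)@np.array(c["R"]).T+c["t"]
    return np.c_[c["fx"]*p[:,0]/p[:,2]+c["cx"],c["fy"]*p[:,1]/p[:,2]+c["cy"]]
def tri(a,b):
    r=least_squares(lambda X:np.r_[proj("top",X)[0]-a,proj("side",X)[0]-b],[.5,0.1,.03]);return r.x,np.abs(r.fun).max()
def T(p,L): # planar pose x,y,yaw
    L=np.atleast_2d(L);c,s=np.cos(p[2]),np.sin(p[2]);return np.c_[p[0]+c*L[:,0]-s*L[:,1],p[1]+s*L[:,0]+c*L[:,1],L[:,2]]
def fit(obs,x0):
    f=lambda p:np.concatenate([proj(n,T(p,L))[0]-px for n,L,px in obs])
    r=least_squares(f,x0,loss="soft_l1");return r.x,f(r.x).reshape(-1,2)
E
python3 - <<'E'
from h import *
np.set_printoptions(precision=4,suppress=True)
for n,a,b in[("tipL",(194.2,222.2),(210.4,189)),("tipR",(215,215.8),(224,199.6)),("piv",(224.3,272.3),(164.75,218.4)),
 ("gTL",(222,142.5),(292.2,162.5)),("gTR",(257.2,154.2),(296.5,182.8)),("gBR",(256.7,161.3),(295,215))]:
    print(n,*tri(a,b))
l=.151;P=[(n,L,np.array(p)) for n,L,p in[
("top",(l,.029,.006),(194.2,222.2)),("side",(l,.029,.006),(210.4,189)),("top",(l,-.029,.006),(215,215.8)),("side",(l,-.029,.006),(224,199.6)),
("top",(0,0,.012),(224.3,272.3)),("side",(0,0,.012),(164.75,218.4))]]
print(*fit(P,[.35,.1,.2]),sep="\n")
h=.045;z=.096
G=[(n,L,np.array(p)) for n,L,p in[
("top",(0,h,z),(222,142.5)),("top",(0,-h,z),(257.2,154.2)),("top",(0,h,0),(224.7,151.7)),("top",(0,-h,0),(256.7,161.3)),
("side",(0,h,z),(292.2,162.5)),("side",(0,-h,z),(296.5,182.8)),("side",(0,-h,0),(295,215)),("side",(.008,-h,z),(300.3,182.8))]]
g,r=fit(G,[.7,.1,-.3]);print(g,r,sep="\n")
# depth check of gauge front face
d=np.load("top0.npz")["d"];c=C["top"]
for u,v in[(235,151),(245,154),(225,145),(253,155),(224,273),(207,245)]:
    q=d[v,u];X=np.array(c["R"]).T@(np.array([(u-c["cx"])/c["fx"]*q,(v-c["cy"])/c["fy"]*q,q])-c["t"]);print(u,v,X)
    if v<200: e=np.array([np.cos(-g[2]),np.sin(-g[2])]);w=X[:2]-g[:2];print("  local",np.cos(g[2])*w[0]+np.sin(g[2])*w[1],-np.sin(g[2])*w[0]+np.cos(g[2])*w[1])
E
```

```text
tipL [0.4969 0.2304 0.0059] 0.7281905099214612
tipR [0.5154 0.1757 0.0068] 1.4403015371595984
piv [0.3684 0.1501 0.0104] 0.5830886093214644
gTL [0.6847 0.1512 0.094 ] 0.5388135853643234
gTR [0.6544 0.0651 0.0994] 0.930245672238101
gBR [0.6597 0.0662 0.0038] 0.5031336980510446
[0.3671 0.149  0.3702]
[[ 0.0213 -0.887 ]
 [-0.5916 -0.022 ]
 [-0.0124 -2.5458]
 [-0.2916 -0.0074]
 [ 0.4425 -0.0226]
 [-1.105  -0.0736]]
[ 0.6718  0.1096 -0.3057]
[[-0.4268 -1.0563]
 [-0.395  -2.1083]
 [ 0.2921  0.3366]
 [-0.0189  0.358 ]
 [-0.4388 -0.8981]
 [ 0.3084  0.7181]
 [-1.1897  1.334 ]
 [ 0.0892  0.6408]]
235 151 [0.6729 0.1221 0.0545]
  local -0.002781859114352362 0.01224442928734738
245 154 [0.6656 0.0966 0.052 ]
  local -0.0020743563559980603 -0.014216932468768087
225 145 [0.681  0.1454 0.0807]
  local -0.0020846483496285255 0.03692419259380843
253 155 [0.6582 0.0761 0.0694]
  local -0.002923912302166218 -0.03603575587082554
224 273 [0.3652 0.1511 0.0104]
207 245 [ 0.436   0.1974 -0.0028]
```

>>> {"api": "carry_out", "payload": {"series": [[0,[0,0,0],-0.0173],[0,[0,0,0],-0.0173],[0,[0,0,0],-0.0173],[0,[0,0,0],-0.0173],[0,[0,0,0],-0.0173],[0,[0,0,0],-0.0173],[0,[0,0,0],-0.0173],[0,[0,-0.09,0],0],[0,[0,-0.09,0],0],[0,[0,-0.09,0],0]], "newtons": 40}}

```text
time_s: 0.93
eef_pos: [0.286, 0.4707, 0.2305]
ee_rot: [-0.175, 0.984, -0.001, -0.0]
ft_force: [0.7, -0.1, 0.2]
width: 0.0858
gripper_force: 0.0
```

>>> {"api": "carry_out", "payload": {"series": [[0,[-0.009,-0.09,0],0],[0,[-0.009,-0.09,0],0],[0,[-0.009,-0.09,0],0],[0,[-0.009,-0.09,0],0],[0,[-0.009,-0.09,0],0],[0,[-0.01,-0.09,0],0],[0,[-0.01,-0.09,0],0],[0,[-0.01,-0.09,0],0],[0,[-0.01,-0.09,0],0],[0,[0,0,0],0]]}}

```text
time_s: 1.77
eef_pos: [0.4317, 0.1747, 0.2311]
ee_rot: [-0.171, 0.985, -0.001, 0.0]
ft_force: [0.6, 0.0, -0.2]
width: 0.0854
gripper_force: 0.0
```

```bash
cat >> h.py <<'E'
def cloud(n,d,u0,u1,v0,v1):
    c=C[n];v,u=np.mgrid[v0:v1,u0:u1];q=d[v0:v1,u0:u1];m=q>0;u,v,q=u[m],v[m],q[m]
    return (np.c_[(u-c["cx"])/c["fx"]*q,(v-c["cy"])/c["fy"]*q,q]-c["t"])@np.array(c["R"])
def state():
    o=env.get_obs();from_=o["ee_rot"];from scipy.spatial.transform import Rotation as Ro
    R=Ro.from_quat(from_).as_matrix();yaw=np.arctan2(R[1,1],R[0,1])-np.pi/2
    return o,R,yaw
def plan(target,yaw_t=None):
    o,R,yaw=state();d=R.T@(np.array(target)-o["eef_pos"]);
    print("t",round(o["time_s"],2),"pos",np.round(o["eef_pos"],4),"yaw",round(yaw,4),"tilt z",np.round(R[:,2],4),"w",round(o["width"],4),"gf",round(o["gripper_force"],1),"ft",np.round(o["ft_force"],1))
    print("shift units",np.round(d/.4,4),"turn units",None if yaw_t is None else round(-(yaw_t-yaw)/(2*np.pi),4))
E
python3 - <<'E'
from h import *
np.set_printoptions(precision=4,suppress=True)
dt=np.load("top0.npz")["d"];ds=np.load("side0.npz")["d"]
for n,d,b in(("top",dt,(215,265,138,166)),("side",ds,(285,305,155,220))):
    P=cloud(n,d,*b);P=P[(P[:,2]>.02)&(P[:,2]<.09)]
    A=np.c_[P[:,1],np.ones(len(P))]
    best=None;rng=np.random.default_rng(0)
    for _ in range(300):
        i=rng.choice(len(P),2,False)
        try:s=np.linalg.solve(A[i],P[i,0])
        except Exception:continue
        if abs(s[0])>1:continue
        m=np.abs(A@s-P[:,0])<.004
        if best is None or m.sum()>best.sum():best=m
    s=np.linalg.lstsq(A[best],P[best,0],rcond=None)[0];Q=P[best]
    print(n,len(P),best.sum(),"yaw",-np.arctan(s[0]),"x at y=.11",s@[.11,1],"y range",np.percentile(Q[:,1],[0,3,97,100]))
P=cloud("top",dt,185,245,205,300);m=(P[:,2]>.005)&(P[:,2]<.03);P=P[m];print(len(P),P.mean(0))
p=np.array([.367,.150]);
for yaw in(.355,):print(p+.07*np.array([np.cos(yaw),np.sin(yaw)]))
plan([.433,.174,.231],.355)
E
```

```text
top 267 243 yaw -0.3089427536685637 x at y=.11 0.6694292279620737 y range [0.0685 0.0711 0.153  0.1556]
side 329 223 yaw -0.27099421952527214 x at y=.11 0.6715045316958883 y range [0.0657 0.0664 0.1516 0.1573]
453 [0.4112 0.1686 0.0094]
[0.4326 0.1743]
t 1.77 pos [0.4317 0.1747 0.2311] yaw 0.3442 tilt z [ 0.0012 -0.0025 -1.    ] w 0.0854 gf 0.0 ft [ 0.6  0.  -0.2]
shift units [-0.0024 -0.0027  0.0002] turn units -0.0017
```

>>> {"api": "carry_out", "payload": {"series": [[0,[-0.002,-0.002,0.09],-0.0017],[0,[0,0,0.09],0],[0,[0,0,0.09],0],[0,[0,0,0.09],0],[0,[0,0,0.09],0],[0,[0,0,0.08],0],[0,[0,0,0.03],0],[0,[0,0,0.012],0],[0,[0,0,0],0],[0,[0,0,0],0]]}}

```text
time_s: 2.6
eef_pos: [0.4311, 0.1793, 0.0031]
ee_rot: [-0.18, 0.984, 0.0, 0.0]
ft_force: [0.0, -0.4, -1.3]
width: 0.0857
gripper_force: 0.0
```

```bash
python3 - <<'E'
from h import *
import cv2
plan([.433,.174,.002],.355)
p,d=env.snapshot("side");q,d2=env.snapshot("top")
a=cv2.resize(p[150:250,110:260],(600,400),interpolation=2)
cv2.imwrite("pics/g1.png",cv2.resize(p[150:250,110:260],(750,500),interpolation=cv2.INTER_CUBIC))
E
```

```text
t 2.6 pos [0.4311 0.1793 0.0031] yaw 0.3622 tilt z [ 7.e-04  3.e-04 -1.e+00] w 0.0857 gf 0.0 ft [ 0.  -0.4 -1.3]
shift units [ 0.0002 -0.0141  0.0026] turn units 0.0011
```

View pics/g1.png

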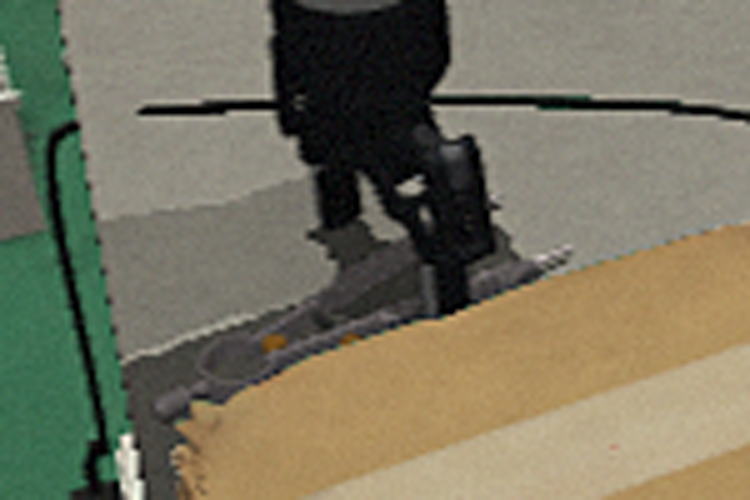

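>>> {"api": "carry_out", "payload": {"series": [[0,[0,-0.013,0.002],0],[0,[0,0,0],0],[0.3,[0,0,0],0],[0.35,[0,0,0],0],[0.4,[0,0,0],0],[0.43,[0,0,0],0],[0.45,[0,0,0],0],[0.45,[0,0,0],0],[0.45,[0,0,0],0],[0.45,[0,0,0],0]]}}

```text
time_s: 3.53
eef_pos: [0.4329, 0.1742, 0.0025]
ee_rot: [-0.18, 0.984, 0.0, 0.0]
ft_force: [-1.4, 0.1, 6.5]
width: 0.0469
gripper_force: 11.3
```

```bash
python3 - <<'E'
from h import *
plan([.433,.174,.002],.355)
E
```

```text
t 3.53 pos [0.4329 0.1742 0.0025] yaw 0.3619 tilt z [ 8.e-04  5.e-04 -1.e+00] w 0.0469 gf 11.3 ft [-1.4  0.1  6.5]
shift units [-0.0001 -0.0007  0.0013] turn units 0.0011
```

>>> {"api": "carry_out", "payload": {"series": [[0.45,[0,0,-0.003],0],[0.48,[0,0,0],0],[0.51,[0,0,0],0],[0.54,[0,0,0],0],[0.553,[0,0,0],0],[0.553,[0,0,0],0],[0.553,[0,0,0],0],[0.553,[0,0,0],0],[0.553,[0,0,0],0],[0.553,[0,0,0],0]]}}

```text
time_s: 4.37
eef_pos: [0.4332, 0.1743, 0.0038]
ee_rot: [-0.18, 0.984, 0.0, 0.001]
ft_force: [-1.7, 1.0, 8.0]
width: 0.0387
gripper_force: 18.1
```

```bash
python3 - <<'E'
from h import *
plan([.433,.174,.002],.355)
E
```

```text
t 4.37 pos [0.4332 0.1743 0.0038] yaw 0.362 tilt z [ 1.3e-03  6.0e-04 -1.0e+00] w 0.0387 gf 18.1 ft [-1.7  1.   8. ]
shift units [ 0.0007 -0.0005  0.0046] turn units 0.0011
```

>>> {"api": "carry_out", "payload": {"series": [[0.557,[0,0,-0.02],0],[0.557,[0,0,-0.05],0],[0.557,[0,0,-0.07],0],[0.557,[0,0,-0.06],0.0],[0.557,[0,0,0],0.0176],[0.557,[0,0,0],0.0176],[0.557,[0,0,0],0.0176],[0.557,[0,0,0],0.0176],[0.557,[0,0,0],0.0176],[0.557,[0,0,0],0.0176]]}}

```text
time_s: 5.2
eef_pos: [0.4316, 0.1737, 0.0827]
ee_rot: [0.153, 0.988, -0.0, -0.001]
ft_force: [-1.1, -0.2, -1.0]
width: 0.038
gripper_force: 16.0
```

```bash
python3 - <<'E'
from h import *
plan([.564,.1433,.07],-.30)
E
```

```text
t 5.2 pos [0.4316 0.1737 0.0827] yaw -0.3072 tilt z [-1.2e-03 -5.0e-04 -1.0e+00] w 0.038 gf 16.0 ft [-1.1 -0.2 -1. ]
shift units [-0.3384  0.0277  0.0313] turn units -0.0011
```

>>> {"api": "carry_out", "payload": {"series": [[0.557,[-0.05,0.004,0],0],[0.557,[-0.06,0.005,0],0],[0.557,[-0.06,0.005,0],0],[0.557,[-0.06,0.005,0],0],[0.557,[-0.05,0.004,0],0],[0.557,[-0.04,0.004,0.02],0],[0.557,[-0.018,0,0.03],0],[0.557,[0,0,0.012],0],[0.557,[0,0,0],0],[0.557,[0,0,0],0]]}}

```text
time_s: 6.03
eef_pos: [0.562, 0.144, 0.0567]
ee_rot: [0.15, 0.989, -0.001, -0.002]
ft_force: [-0.3, -0.1, -1.2]
width: 0.0381
gripper_force: 16.0
```

```bash
python3 - <<'E'
from h import *
import cv2
plan([.564,.1433,.056],-.30)
p,d=env.snapshot("side");q,d2=env.snapshot("top")
np.savez("s1.npz",p=p,q=q,ds=d,dt=d2)
f=lambda im,x,y,w,h,k:cv2.resize(im[y:y+h,x:x+w],None,fx=k,fy=k,interpolation=cv2.INTER_CUBIC)
c=np.zeros((600,800,3),np.uint8);c[:600,:400]=f(p,250,150,66,100,6.06)[:600,:400];c[:600,400:]=f(q,205,120,66,100,6.06)[:600,:400]
cv2.imwrite("pics/s1.png",c)
E
```

```text
t 6.03 pos [0.562  0.144  0.0567] yaw -0.3014 tilt z [-4.5e-03 -4.0e-04 -1.0e+00] w 0.0381 gf 16.0 ft [-0.3 -0.1 -1.2]
shift units [-0.0054 -0.0002  0.0018] turn units -0.0002
```

View pics/s1.png

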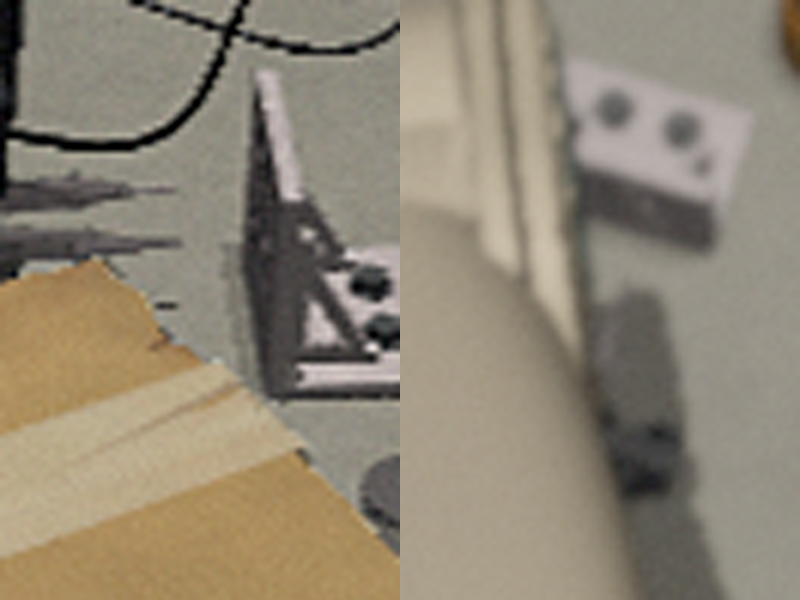

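```bash
python3 - <<'E'
from h import *
np.set_printoptions(precision=4,suppress=True)
g=[.6695,.1108,-.303]
print("holes side px",proj("side",T(g,[(0,.017,.058),(0,-.017,.058)])),"top",proj("top",T(g,[(0,.017,.058),(0,-.017,.058)])))
o,R,yaw=state();e=o["eef_pos"]
print("pred tips",proj("side",T([e[0],e[1],yaw],[(.081,.017,e[2]+.0022),(.081,-.017,e[2]+.0022)])))
z=np.load("s1.npz");P=cloud("side",z["ds"],245,282,172,196)
m=(P[:,2]>.03)&(P[:,2]<.09)&(np.hypot(P[:,0]-.6,P[:,1]-.13)<.08);P=P[m]
c,s=np.cos(yaw),np.sin(yaw);w=P[:,:2]-e[:2];X=w@[c,s];Y=w@[-s,c]
for lo in range(10,90,10):
  for sg in(1,-1):
    k=(X>lo/1e3)&(X<=(lo+10)/1e3)&(Y*sg>0)
    if k.sum():print(lo,sg,k.sum(),"Y med",np.median(Y[k]),"z",np.median(P[k,2]),P[k,2].max())
E
```

```text
holes side px [[291.0488 181.1286]
 [292.8755 189.5777]] top [[232.9826 149.9875]
 [245.7431 153.8171]]
pred tips [[278.4806 180.5893]
 [279.9572 189.0449]]
10 1 17 Y med 0.012788634649482702 z 0.05970085758271452 0.06540098373337218
10 -1 19 Y med -0.01913739297293074 z 0.06092200327031222 0.06628183659193305
20 1 20 Y med 0.013553583323940212 z 0.0595949623286921 0.06519362051133201
20 -1 25 Y med -0.019498285158083765 z 0.06047164435166379 0.0663174221911094
30 1 23 Y med 0.01472809956975001 z 0.06186841069936744 0.06541970188932585
30 -1 21 Y med -0.020089682095104196 z 0.061627567164782196 0.0653587059068882
40 1 19 Y med 0.01419018631568208 z 0.06194980705358046 0.06578767352644758
40 -1 17 Y med -0.020503961081498295 z 0.06205334767713552 0.06622347531605798
50 1 12 Y med 0.015874032223118333 z 0.06061730740446335 0.06278455749140589
50 -1 15 Y med -0.019886812548397678 z 0.060330916711354265 0.06400648594587868
60 1 6 Y med 0.01682760890782052 z 0.05960921548519656 0.061229800215855494
60 -1 5 Y med -0.019022499985579772 z 0.060277804811270076 0.06234906773918657
70 1 4 Y med 0.015711492541597732 z 0.060092353036520746 0.060581766291677656
70 -1 4 Y med -0.019427860699695636 z 0.05943145908014111 0.06047268586371855
```

```bash
python3 - <<'E'
from h import *
np.set_printoptions(precision=3,suppress=True)
g=[.6695,.1108,-.303]
for d in(.024,.026,.028,.03):print(d,proj("side",T(g,[(-d,.017,.058),(-d,-.017,.058)])).ravel())
b=proj("side",T(g,[(-.028,0,.058)]));print("per mm y",proj("side",T(g,[(-.028,.001,.058)]))-b,"z",proj("side",T(g,[(-.028,0,.059)]))-b)
o,R,yaw=state();e=o["eef_pos"];w=e[:2]-g[:2];c,s=np.cos(g[2]),np.sin(g[2]);print("TCP in gauge",w@[c,s],w@[-s,c],e[2],"yaw",yaw)
E
```

```text
0.024 [281.132 181.355 282.66  189.822]
0.026 [280.305 181.374 281.808 189.843]
0.028 [279.477 181.393 280.955 189.863]
0.03 [278.649 181.412 280.102 189.884]
per mm y [[-0.043 -0.249]] z [[ 0.02  -0.341]]
TCP in gauge -0.1114290547479601 0.0002749542303638291 0.05793652988389797 yaw -0.3011361153733878
```

>>> {"api": "carry_out", "payload": {"series": [[0.557,[-0.008,0,0],0],[0.557,[-0.008,0,0],0],[0.557,[-0.008,0,0],0],[0.557,[-0.008,0,0],0],[0.557,[-0.008,0,0],0],[0.557,[-0.008,0,0],0],[0.557,[-0.007,0,0],0],[0.557,[0,0,0],0],[0.557,[0,0,0],0],[0.557,[0,0,0],0]]}}

```text
time_s: 6.97
eef_pos: [0.5855, 0.1375, 0.058]
ee_rot: [0.15, 0.989, -0.0, -0.0]
ft_force: [-0.1, 0.3, -1.1]
width: 0.0379
gripper_force: 16.0
```

```bash
python3 - <<'E'
from h import *
import cv2
np.set_printoptions(precision=4,suppress=True)
plan([.564,.1433,.056],-.303)
g=[.6695,.1108,-.303]
o,R,yaw=state();e=o["eef_pos"];w=e[:2]-g[:2];c,s=np.cos(g[2]),np.sin(g[2]);print("TCP in gauge",w@[c,s],w@[-s,c],e[2],"yaw",yaw)
p,d=env.snapshot("side");q,d2=env.snapshot("top")
f=lambda im,x,y,w,h,k:cv2.resize(im[y:y+h,x:x+w],None,fx=k,fy=k,interpolation=cv2.INTER_CUBIC)
c=np.zeros((600,800,3),np.uint8);c[:,:400]=f(p,264,155,40,60,10);c[:,400:]=f(q,210,130,40,60,10)
cv2.imwrite("pics/s2.png",c)
E
```

```text
t 6.97 pos [0.5855 0.1375 0.058 ] yaw -0.3018 tilt z [-0.0005 -0.     -1.    ] w 0.0379 gf 16.0 ft [-0.1  0.3 -1.1]
shift units [ 0.0556 -0.0022  0.005 ] turn units 0.0002
TCP in gauge -0.0881427405205918 0.00043860766179447077 0.057979660980256045 yaw -0.3017533958795897
```

View pics/s2.png

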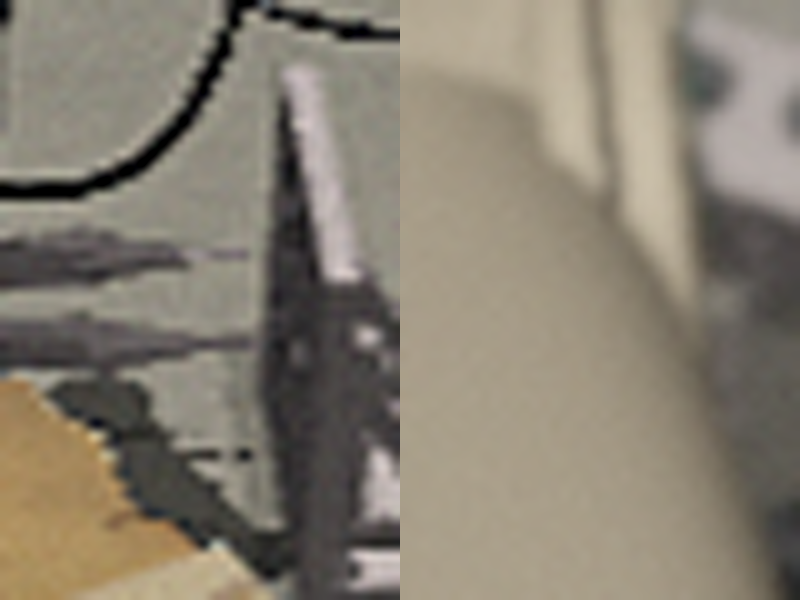

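>>> {"api": "carry_out", "payload": {"series": [[0.557,[0,0,0.004],0],[0.557,[0,0,0],0],[0.557,[-0.005,0,0],0],[0.557,[-0.005,0,0],0],[0.557,[-0.004,0,0],0],[0.557,[-0.004,0,0],0],[0.557,[-0.004,0,0],0],[0.557,[0,0,0],0],[0.557,[0,0,0],0],[0.557,[0,0,0],0]]}}

```text
time_s: 7.9
eef_pos: [0.594, 0.1349, 0.0565]
ee_rot: [0.15, 0.989, -0.0, -0.0]
ft_force: [0.0, 0.5, -1.1]
width: 0.0382
gripper_force: 16.0
```

```bash
cat > look.py <<'E'
from h import *
import cv2,sys
np.set_printoptions(precision=4,suppress=True)
plan([.564,.1433,.056],-.303)
g=[.6695,.1108,-.303]
o,R,yaw=state();e=o["eef_pos"];w=e[:2]-g[:2];c,s=np.cos(g[2]),np.sin(g[2]);print("TCP in gauge",w@[c,s],w@[-s,c],e[2],"torque",o["wrist_torque"])
p,d=env.snapshot("side")
cv2.imwrite(sys.argv[1],cv2.resize(p[155:215,264:304],None,fx=10,fy=10,interpolation=cv2.INTER_CUBIC))
E
python3 look.py pics/s3.png
```

```text
t 7.9 pos [0.594  0.1349 0.0565] yaw -0.3017 tilt z [-0.0002  0.     -1.    ] w 0.0382 gf 16.0 ft [ 0.   0.5 -1.1]
shift units [ 0.0779 -0.0023  0.0012] turn units 0.0002
TCP in gauge -0.07924126551302066 0.0005053841924462561 0.05647833407115189 torque [ 0.0043  0.0404 -0.0438]
```

View pics/s3.png

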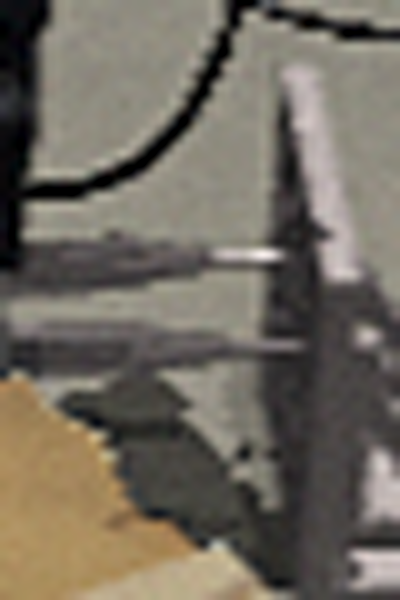

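>>> {"api": "carry_out", "payload": {"series": [[0.557,[-0.003,0,0],0],[0.557,[-0.003,0,0],0],[0.557,[-0.003,0,0],0],[0.557,[-0.003,0,0],0],[0.557,[-0.003,0,0],0],[0.557,[0,0,0],0],[0.557,[0,0,0],0],[0.557,[0,0,0],0],[0.557,[0,0,0],0],[0.557,[0,0,0],0]]}}

```text
time_s: 8.78
eef_pos: [0.5998, 0.1332, 0.0565]
ee_rot: [0.15, 0.989, -0.0, -0.0]
ft_force: [-0.0, -0.0, -0.5]
width: 0.0382
gripper_force: 16.0
```

```bash
python3 look.py pics/s4.png
```

```text
t 8.78 pos [0.5998 0.1332 0.0565] yaw -0.3017 tilt z [-0.0001 -0.     -1.    ] w 0.0382 gf 16.0 ft [-0.  -0.  -0.5]
shift units [ 0.0929 -0.0023  0.0012] turn units 0.0002
TCP in gauge -0.0732377693388296 0.0005249056146016445 0.05648874590017966 torque [-0.0615 -0.0335 -0.0362]
```

View pics/s4.png

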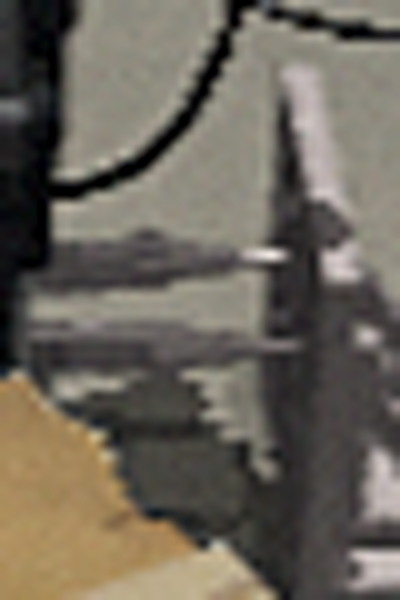

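>>> {"api": "carry_out", "payload": {"series": [[0.557,[0,0,-0.002],0],[0.557,[0,0,0],0],[0.557,[-0.002,0,0],0],[0.557,[-0.001,0,0],0],[0.557,[0,0,0],0],[0.557,[0,0,0],0],[0.557,[0,0,0],0],[0.557,[0,0,0],0],[0.557,[0,0,0],0],[0.557,[0,0,0],0]]}}

```text
time_s: 9.67
eef_pos: [0.6009, 0.1328, 0.0573]
ee_rot: [0.15, 0.989, 0.0, -0.0]
ft_force: [0.2, 0.7, -1.2]
width: 0.038
gripper_force: 16.0
```

```bash
python3 - <<'E'
from h import *
for i in range(6):
    env.snapshot("side");o=env.get_obs();print(np.round(o["ft_force"],2),np.round(o["wrist_torque"],3),o["eef_pos"].round(4) if hasattr(o["eef_pos"],'round') else o["eef_pos"],round(o["width"],4),round(o["gripper_force"],1))
E
```

```text
[ 0.13  0.18 -1.47] [ 0.022 -0.046  0.021] [0.601  0.1328 0.0573] 0.0384 16.0
[ 0.55 -0.85 -1.32] [0.047 0.003 0.004] [0.601  0.1328 0.0573] 0.0379 16.0
[ 0.14  0.25 -0.81] [-0.002 -0.022 -0.02 ] [0.601  0.1328 0.0573] 0.038 16.0
[ 0.58 -0.02 -2.13] [-0.047 -0.031  0.025] [0.601  0.1328 0.0573] 0.0383 16.0
[-0.45 -0.15 -0.92] [-0.048 -0.057  0.039] [0.601  0.1328 0.0573] 0.0382 16.0
[-0.15  0.13 -1.09] [ 0.025 -0.066  0.019] [0.601  0.1328 0.0573] 0.0378 16.0
```

```bash
python3 -c "
from workcell import env
print(env.hand_in())"
```

```text
the job is handed in; nothing more can be done
None
```

The dividers are off the bench and held still, with both points about 6–8 mm into the middle pair of gauge holes at roughly a 34 mm gap. The grip force is the same 16 N as in free air and no side force shows at the wrist, so your squeeze alone is keeping the gap; the job is handed in at about 10 s, with no verdict returned.

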